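Hang a roll of labels on its spindle in the unwinder stand

TASK

Hang the roll of labels in its stand: slide the spindle through one side plate, the core of the roll and the other side plate, seat its knob firmly against the plate with a push of about 12 N, and let go. Feel your way in: while it slides it must not bear on the stand or the roll with more than 10 N, and the push home stays under 25 N. Leave the other things on the bench where they are.

Things in the scene. Friction and masses are not known exactly. Their poses are not given: they have to be found in the camera images.
- stand: fixed label unwinder stand: grey base plate 150 x 160 mm, 6 thick, on levelling feet; two upright aluminium side plates 64 wide, 10 thick, inner faces 114 apart, top 86 above the base's underside, each with a round 13 mm bore, in line. Origin: centre of the base's underside, 5 to 14 mm above the bench as the feet are set; z up, y along the bores, one plate at -y (robot's right), one at +y
- stand_mid (a point): point on the common axis of the two bores, midway between the side plates, 62 mm above the base's underside; axes as the stand's
- bore_right (a point): centre of the bore's mouth in the outer face of the -y side plate (67 mm from stand_mid); axes as the stand's
- bore_left (a point): centre of the bore's mouth in the outer face of the +y side plate (67 mm from stand_mid); axes as the stand's
- spindle: loose spindle, 0.09 kg: aluminium shaft 12 mm thick, 158 long, its last 20 mm tapering to a 3 mm nose; on the other end a black fluted knob, 28 mm across flats, 32 long. Origin on its axis where the knob's flat face meets the shaft; +y along the shaft to the nose. It lies on the bench, knob towards -y, nose 3.3 degrees down; two knob flats, parallel to its y and z, stand upright for the fingers
- spindle_tip (a point): end of the spindle's tapered nose, 158 mm from the knob's face along +y; axes as the spindle's
- spindle_mid (a point): point on the spindle's axis 67 mm from the knob's face; it lies at stand_mid when the spindle is home, from either side; axes as the spindle's
- spindle_knob (a point): middle of the knob, on the spindle's axis, 16 mm behind the knob's face; axes as the spindle's
- label_roll: roll of white labels, 78 mm across, 102 long, 0.3 to 0.46 kg, with a 25.4 mm open cardboard core. It lies loose on two fixed rubber bars between the side plates, about 6 mm free at each end, its core's axis 9.7 mm lower than the bores' axis: the spindle's taper must lift it about 3 mm as it goes in, and it then hangs on the shaft. Origin: centre of the roll, y along its core
- tube_rack: bystander: blue tube rack 110 x 210 mm, 104 high, full of capped blood tubes; origin: centre of its underside
- scanner: bystander: hand-held barcode scanner in its black stand, foot 90 x 110 mm, about 200 high; origin: centre of the foot's underside
- spare_roll: bystander: a second roll of labels, 78 mm across, standing on end, 102 high; origin: centre of its underside

How it is judged:
By the outcome, as a careful person would: the job done as asked, in the order asked, and still so for the second after the job is handed in, with the robot touching nothing.
It also fails if it takes over 66 s, if anything falls off the work surface, if the arm or the gripper's body presses on something with over 40 N, if the wrist force passes 120 N, or if a joint passes its speed limit or range.

ROBOT

A 6-joint arm with a two-finger parallel gripper is mounted at the origin on the work surface. World frame = base frame: x ahead of the robot, y to its left, z up, the work surface at z = 0. Lengths are in m, angles in rad, forces in N, time in s.
With the tool pointing down it reaches from about 0.275 to 0.825 m from the base axis. Payload 4.9 kg.
Tool frame: the origin (TCP) lies midway between the tips of the shut fingers; the grasp point (between the pads) lies 19 mm behind it (bot.grip_depth is the distance from the TCP to the grasp point, in m); z points along the fingers, y is the line along which they close (so a half turn about z gives the same grasp; the last joint's range is limited). The gripper opens to 85 mm and grips with 20 to 120 N. Pads are 22 mm wide; open, the fingers measure 114 mm over their backs; the gripper's body (76 mm by 85 mm) begins 54 mm behind the grasp point. The pads swing forward as they close: fully open they stand 13 mm farther back than shut.
Start: joints at [-1.439, 0.326, -0.193, 1.052, 0, 1.437], TCP at [0.144, -0.531, 0.231] pointing down, gripper open.
Joint ranges: [-2.65, 2.65], [-0.97, 1.79], [-1.3, 1.35], [-1.93, 2.1], [-1.47, 1.37], [-3.14, 3.14]. Speed limits (rad/s): [2.57, 2.57, 3.14, 3.14, 3.14, 3.14].

INTERFACE

Orientations are given as a unit quaternion [w, x, y, z].
In Python, from cell import bot gives the robot as it stands. Calls block until the motion is done:
- bot.move_pose(position, orientation): joint-space move of the TCP to a pose.
- bot.move_linear(position, speed=0.15, rotation=None, until_force=None): straight line of the TCP; rotation=None keeps the orientation; speed is the mean speed in m/s. With until_force (N) it stops when the force on the tool has changed by that much, and returns True; else False.
- bot.goto_joints(angles): joint-space move.
- bot.set_gripper(opening, grasp_force=None): opening from 0.0 (shut) to 1.0 (fully open); grasp_force is the grip in N (None keeps the last); returns when the fingers have stopped.
- bot.wait(seconds).
- bot.solve_ik(position, orientation): joint angles nearest the present ones, or None.
- bot.camera(name): name is "scene" or "top"; returns the picture (400x640x3 uint8, red, green, blue); there is no depth.
- bot.calibration(name): a dict with "mtx" (3x3 intrinsics, pixels), "extrinsics" (4x4, takes a point from world to camera coordinates). Camera axes: x right, y down, z forward; pixel columns grow to the right and rows downward; lengths in m; the calibration is good to about 2 mm. A picture is of the moment at which its call begins. calibration takes no time and is no camera call.
A pose or a line that the arm cannot do raises bot.PlanningError and nothing moves.
- bot.close_job(): hands the job in; it is judged then, once.
Trained networks look in the newest picture that a camera, given by its name, has taken for a name from the list of things; names that differ only in an ending like _2 or _b are one class to them, and where a whole thing is asked for, a point or a joint stands for the part that bears it (a point fixed in the world has none). Each returns a list of dicts, best first, with "confidence" (0 to 1); they miss things now and then, are a little off and sometimes report something else, mostly with a low value. They report only what shows in the picture. A call takes as long as a camera call.
- bot.search_frame(camera, thing): "bbox" ([left, top, width, height] in pixels, round what is visible of it).
Readings, each from a call of its own:
- bot.read_clock(): time.
- bot.read_joint_positions(): joint angles.
- bot.read_joint_vel(): joint speeds.
- bot.read_joint_efforts(): joint torques, N m.
- bot.read_position(): TCP position.
- bot.read_tool_rot(): TCP orientation.
- bot.read_ft_force(): force on the tool from outside, world axes, zero at the start.
- bot.read_moment(): the same for the moment, N m.
- bot.read_gripper_width(): opening from 0.0 (shut) to 1.0 (fully open).
- bot.read_finger_force(): force on a finger pad.
Only numpy, scipy, OpenCV 4.12 (cv2) and the standard library are available. Lean on these libraries where they do the work, as an engineer would, in place of code of your own. Each camera call takes 0.05 s, during which the arm holds its last target. There are 200 camera calls.

## Working session

There is one attempt and no reset: what is moved stays moved. The work goes in short steps, each a Python script; the robot and the scene stay as the last script left them, time stands still between calls to the robot, and variables do not carry over. Pictures are saved under pics/ and viewed, at most 10 in all, crops included, and the job is handed in when it is done.

```bash
ls; mkdir -p pics
python3 - <<'E'
from cell import bot
import cv2
for c in("scene","top"):
    im=bot.camera(c); cv2.imwrite(f"pics/{c}0.png",im[:,:,::-1])
    k=bot.calibration(c); print(c,k["mtx"].round(1).tolist(),k["extrinsics"].round(4).tolist())
    for t in("stand","spindle","spindle_tip","spindle_knob","label_roll","bore_right","bore_left","tube_rack","scanner","spare_roll"):
        print(t,[(d["bbox"],round(d["confidence"],2)) for d in bot.search_frame(c,t)][:2])
print(bot.read_clock(),bot.read_tool_rot())
E
```

```text
pics
scene [[371.1, 0.0, 320.1], [0.0, 371.1, 206.0], [0.0, 0.0, 1.0]] [[0.4199, 0.9076, -0.0012, -0.2445], [0.7334, -0.3401, -0.5887, -0.3304], [-0.5347, 0.2463, -0.8084, 1.4521], [0.0, 0.0, 0.0, 1.0]]
stand [([330.2, 183.7, 68.4, 61.1], 0.97)]
spindle [([200.4, 214.3, 57.2, 24.0], 0.84), ([330.1, 183.7, 68.7, 62.9], 0.29)]
spindle_tip [([201.6, 211.9, 54.0, 27.3], 0.57)]
spindle_knob []
label_roll [([350.2, 186.4, 33.6, 38.9], 0.57), ([330.9, 185.6, 66.5, 59.3], 0.39)]
bore_right [([331.1, 184.9, 67.5, 61.9], 0.86), ([201.2, 213.3, 54.3, 25.0], 0.3)]
bore_left [([329.1, 183.3, 67.2, 63.1], 0.77)]
tube_rack [([409.7, 173.3, 77.2, 74.4], 0.73)]
scanner [([384.8, 106.8, 35.1, 64.2], 0.75)]
spare_roll [([177.3, 286.1, 37.3, 45.0], 0.66)]
top [[426.7, 0.0, 312.8], [0.0, 426.7, 196.0], [0.0, 0.0, 1.0]] [[0.0143, -0.9994, -0.0328, 0.0269], [-0.9976, -0.012, -0.0685, 0.5528], [0.0681, 0.0337, -0.9971, 1.1003], [0.0, 0.0, 0.0, 1.0]]
stand [([236.4, 159.8, 69.1, 61.7], 0.6)]
spindle [([384.3, 242.5, 71.8, 14.3], 0.84)]
spindle_tip [([378.0, 239.9, 75.5, 12.8], 0.62)]
spindle_knob [([379.4, 240.0, 75.2, 15.9], 0.71)]
label_roll [([241.4, 169.5, 47.4, 35.7], 0.66)]
bore_right [([234.3, 158.9, 72.1, 63.4], 0.98)]
bore_left [([233.8, 159.8, 68.0, 60.8], 0.89), ([154.6, 110.1, 53.2, 83.4], 0.66)]
tube_rack [([152.4, 111.7, 53.5, 79.8], 0.88)]
scanner [([127.3, 226.6, 75.7, 55.4], 0.85), ([154.8, 108.0, 51.5, 82.7], 0.15)]
spare_roll [([461.5, 134.5, 40.4, 38.1], 0.89)]
1.1 [3.28455884e-06 9.91183696e-01 1.32494836e-01 5.19837882e-06]
```

Run:
```python
import cv2,numpy as np
a=cv2.imread("pics/scene0.png");b=cv2.imread("pics/top0.png")
r=lambda i,x,y,w,h,s:cv2.resize(i[y:y+h,x:x+w],None,fx=s,fy=s,interpolation=cv2.INTER_CUBIC)
c1=r(b,225,150,100,75,4);c2=r(b,370,215,100,75,4);c3=r(a,320,175,100,75,4);c4=r(a,180,190,100,75,4)
cv2.imwrite("pics/m1.png",np.vstack([np.hstack([c1,c2]),np.hstack([c3,c4])]))
```

```text
(no output)
```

View pics/m1.png

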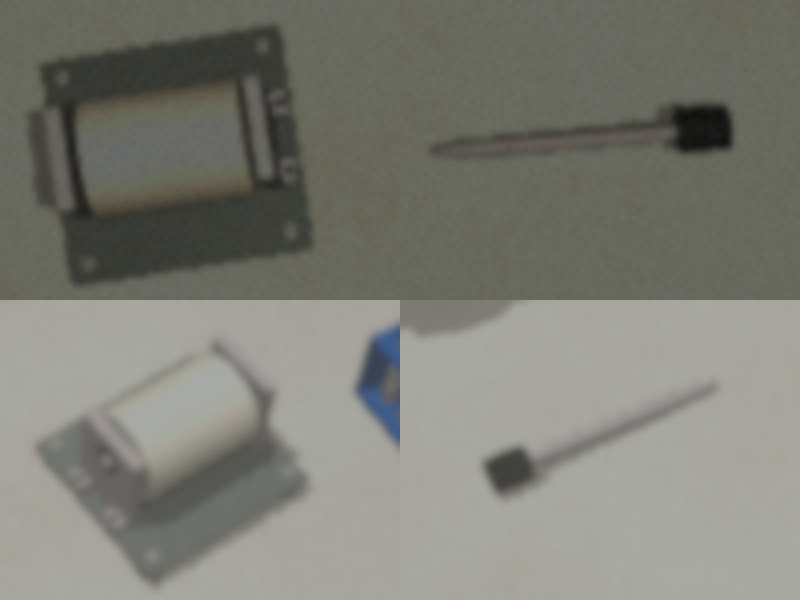

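View pics/top0.png

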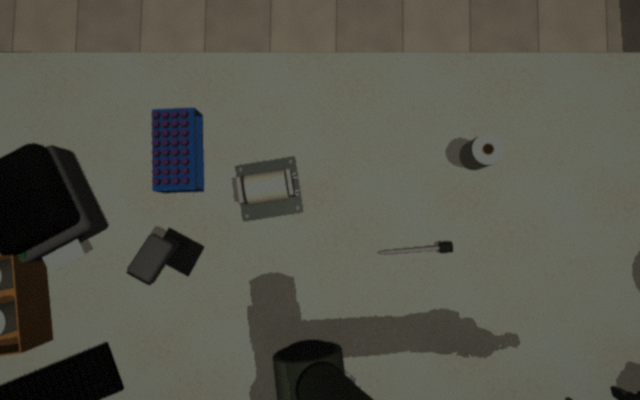

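View pics/scene0.png

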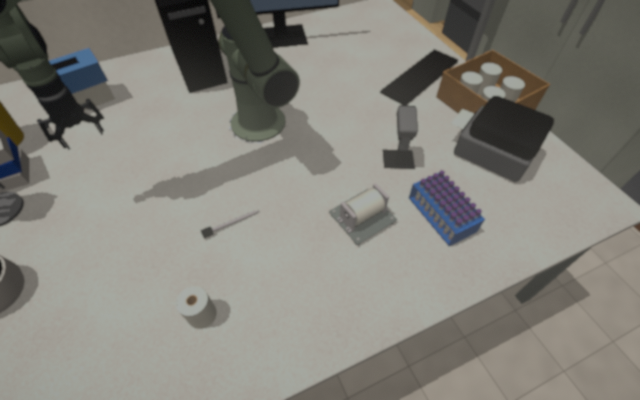

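The top view shows the stand at about (268,188), right plate to the right. The spindle runs from its nose at (477,252) to its knob at (546,247), both in the coarse crop. The scene view shows the near plate's bore at about (346,215). Next I fit both poses from those corners.

```bash
cat > fit.py <<'E'
from cell import bot
import numpy as np
from scipy.optimize import least_squares
K={c:bot.calibration(c) for c in("scene","top")}
def proj(c,P):
    P=np.asarray(P); E=K[c]["extrinsics"]; q=(P@E[:3,:3].T+E[:3,3])@K[c]["mtx"].T
    return q[:,:2]/q[:,2:]
off=dict(top_st=(225,150),top_sp=(370,215),scene_st=(320,175),scene_sp=(180,190))
def px(o,p): return (np.array(p,float)+.5)/4-.5+np.array(off[o])
def W(p,L):  # x,y,z,yaw
    c,s=np.cos(p[3]),np.sin(p[3]); return np.asarray(L)@np.array([[c,s,0],[-s,c,0],[0,0,1]])+p[:3]
mm=1e-3
st={"top":([(75,80,6),(75,-80,6),(-75,-80,6),(-75,80,6),(32,-57,86),(32,-67,86),(-32,-67,86),(-32,-57,86),(32,57,86),(-32,57,86),(32,67,86),(-32,67,86)],
 px("top_st",[(40,65),(278,25),(312,247),(75,285),(243,77),(262,75),(272,178),(253,182),(70,106),(75,210),(47,108),(55,213)])),
 "scene":([(-75,-80,6),(75,-80,6),(75,80,6),(-32,-67,86),(32,-67,86),(0,-67,62)],
 px("scene_st",[(37,146),(153,285),(308,190),(85,113),(140,172),(107,160)]))}
z=lambda y:14-y*np.tan(np.radians(3.3))
sp={"top":([(0,158,z(158)),(0,-16,z(-16))],px("top_sp",[(30,150),(304,128)])),
 "scene":([(0,158,z(158)),(0,-16,z(-16))],px("scene_sp",[(317,85),(110,172)]))}
if __name__=="__main__":
    for n,D,free in(("stand",st,4),("spindle",sp,3)):
        full=lambda v:np.array([v[0],v[1],v[3],v[2]]) if free==4 else np.array([v[0],v[1],0,v[2]])
        f=lambda v:np.concatenate([(proj(c,W(full(v),np.array(L)*mm))-q).ravel() for c,(L,q) in D.items()])
        r=least_squares(f,[.5,0,0]+[.01]*(free==4),loss="soft_l1",x_scale=[.01,.01,.1]+[.01]*(free==4))
        print(n,r.x.round(4).tolist(),"res",f(r.x).reshape(-1,2).round(2).tolist())
    print(bot.read_clock())
E
python3 fit.py
```

```text
stand [0.5721, 0.1522, 0.1661, 0.0058] res [[0.35, -0.64], [-0.03, 0.06], [-0.12, 0.24], [-0.58, -0.05], [-0.37, 0.3], [-1.13, 0.17], [0.2, -0.04], [0.94, -0.41], [-2.55, 0.16], [-0.2, -0.33], [-0.77, 0.28], [0.81, -0.46], [-0.82, 0.21], [-1.04, -0.78], [0.64, -2.1], [-0.49, 0.66], [-1.15, 0.61], [-0.0, 0.81]]
spindle [0.4252, -0.2944, 0.1021] res [[0.39, -0.41], [-0.43, -0.47], [-0.05, -0.7], [-0.46, -0.68]]
1.1
```

```bash
cat > h.py <<'E'
from cell import bot
import numpy as np
from scipy.spatial.transform import Rotation as R
def Rs(yaw,pitch): return R.from_euler("z",yaw)*R.from_euler("x",pitch)   # spindle; pitch<0: nose down
def quat(Rsp,flip=False):
    m=Rsp.as_matrix(); s=-1 if flip else 1
    q=R.from_matrix(np.c_[s*m[:,1],s*m[:,0],-m[:,2]]).as_quat(); return np.r_[q[3],q[:3]]
D=0.0119   # knob axis above TCP
def tcp(o,Rsp,d=D): return np.asarray(o)+Rsp.apply([0,-.016,-d])
SY=0.1661; MID=np.array([.5721,.1522,.0678])
sy=np.array([-np.sin(SY),np.cos(SY),0]); sx=np.array([np.cos(SY),np.sin(SY),0])
def org(s): return MID+sy*(s-.067)  # s: 0=home; knob face coordinate rel. to plate outer face
E
python3 - <<'E'
from h import *
Rg=Rs(.1021,np.radians(-3.3)); o=np.array([.4252,-.2944,.0140]); p=tcp(o,Rg); print(p)
RI=Rs(SY,0)
for fl in(0,1):
    print(fl,*[None if j is None else np.round(j,2) for j in(bot.solve_ik(p,quat(Rg,fl)),bot.solve_ik(tcp(org(-.18),RI),quat(RI,fl)),bot.solve_ik(tcp(org(0),RI),quat(RI,fl)))])
E
```

```text
[ 0.42689788 -0.31097173  0.00304076]
0 [-0.75  0.53 -0.56  0.43 -0.04  0.72] [-0.29  0.62 -0.2   0.75  0.    1.11] [-0.01  0.57 -0.3   0.7   0.    1.4 ]
1 [-0.75  0.53 -0.56  0.43 -0.04 -2.42] [-0.29  0.62 -0.2   0.75  0.   -2.03] [-0.01  0.57 -0.3   0.7   0.   -1.74]
```

Run:
```python
from h import *
import cv2
Rg=Rs(.1021,np.radians(-3.3)); o=np.array([.4252,-.2944,.0140]); p=tcp(o,Rg)
bot.set_gripper(.7)
bot.move_pose(p+[0,0,.08],quat(Rg)); print(bot.read_clock(),bot.read_ft_force().round(2))
print(bot.move_linear(p,speed=.06,until_force=3),bot.read_position().round(4))
bot.set_gripper(0.0,grasp_force=100); print(bot.read_gripper_width(),bot.read_finger_force(),bot.read_ft_force().round(2))
bot.move_linear(p+[0,0,.10],speed=.1); print(bot.read_ft_force().round(2),bot.read_clock())
RI=Rs(SY,0)
bot.move_pose(tcp(org(-.18)+[0,0,.0],RI),quat(RI)); print(bot.read_clock(),bot.read_position().round(4),tcp(org(-.18),RI).round(4),bot.read_ft_force().round(2),bot.read_moment().round(3))
for c in("scene","top"):cv2.imwrite(f"pics/{c}1.png",bot.camera(c)[:,:,::-1])
for _ in range(5): print(bot.read_ft_force().round(2))
a=cv2.imread("pics/scene1.png");b=cv2.imread("pics/top1.png")
r=lambda i,x,y,w,h,s:cv2.resize(i[y:y+h,x:x+w],None,fx=s,fy=s,interpolation=cv2.INTER_CUBIC)
cv2.imwrite("pics/m2.png",np.vstack([r(b,225,150,160,60,5),r(a,260,170,160,60,5)]))
```

```text
2.925 [0.32 0.21 0.61]
False [ 0.4272 -0.3112  0.0034]
0.3029907365262364 97.94156491756439 [-1.71 -0.11  6.01]
[ 0.89 -0.71 -0.07] 5.9583
7.0417 [ 0.615  -0.1081  0.0558] [ 0.6156 -0.1072  0.0559] [ 0.79  1.25 -1.2 ] [-0.022 -0.002  0.024]
[ 0.42 -0.37 -1.14]
[ 0.42 -0.37 -1.14]
[ 0.42 -0.37 -1.14]
[ 0.42 -0.37 -1.14]
[ 0.42 -0.37 -1.14]
```

View pics/m2.png

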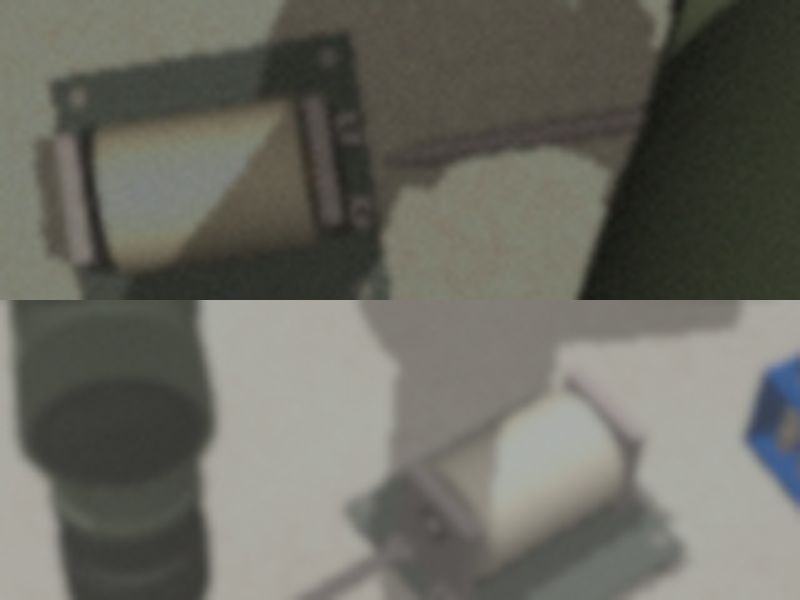

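The top crop shows the nose at about (303,182), pointing at the right plate, whose top is centred at (289,182). The scene crop shows the nose at (342,219) and the bore at (346,214). I compare these with the predictions.

Run:
```python
from h import *
from fit import proj,W
p=bot.read_position(); q=bot.read_tool_rot(); Rt=R.from_quat(np.r_[q[1:],q[0]]).as_matrix()
y=Rt[:,0]; z=-Rt[:,2]; org0=p+y*.016+z*D; tip=org0+y*.158
print("tip",tip.round(4),"y",y.round(4), "target",(org(-.18)+sy*.158).round(4))
S=np.array([.5721,.1522,.0058,SY]); mm=1e-3
o5=lambda P,x,y0:(np.array(P,float)+.5)/5-.5+[x,y0]
print("top tip pred",proj("top",[tip]),"obs",o5([390,162],225,150))
print("scene tip pred",proj("scene",[tip]),"obs",o5([408,246],260,170))
L=[(32,-57,86),(32,-67,86),(-32,-67,86),(-32,-57,86),(32,67,86),(32,57,86),(-32,57,86),(-32,67,86),(75,80,6),(75,-80,6)]
ob=o5([(302,98),(325,95),(345,225),(320,230),(57,138),(80,135),(100,262),(75,268),(50,82),(350,35)],225,150)
print("top stand obs-pred\n",(ob-proj("top",W(S,np.array(L)*mm))).round(2))
L=[(0,-67,62),(-32,-67,86),(32,-67,86),(32,67,86),(75,80,6),(-75,-80,6)]
ob=o5([(432,222),(412,172),(475,247),(640,138),(683,250),(350,210)],260,170)
print("scene\n",(ob-proj("scene",W(S,np.array(L)*mm))).round(2))
# shaft point in top picture
print("top shaft dir pred",proj("top",[tip-y*.1]),"obs",o5([640,116],225,150))
```

```text
tip [0.5866 0.0629 0.068 ] y [-1.631e-01  9.866e-01 -5.000e-04] target [0.5868 0.0644 0.0678]
top tip pred [[300.91802442 180.99960889]] obs [302.6 182. ]
scene tip pred [[339.93146617 218.96155594]] obs [341.2 218.8]
top stand obs-pred
 [[-0.01  0.02]
 [ 0.6   0.04]
 [ 0.77  0.5 ]
 [-0.22  0.88]
 [ 0.39  0.29]
 [ 1.02  0.31]
 [ 1.42  0.2 ]
 [ 0.41  0.78]
 [-0.38  0.76]
 [ 0.5   0.65]]
scene
 [[-0.36 -1.42]
 [ 1.63  0.48]
 [ 1.14  0.77]
 [-1.32 -0.2 ]
 [-1.06 -0.41]
 [ 1.56  0.28]]
top shaft dir pred [[340.22006961 174.96544853]] obs [352.6 172.8]
```

```bash
cat >> h.py <<'E'
Rc=Rs(SY,0)
def cur():  # present offset of spindle from nominal in stand frame: (dx, s, dz)
    d=bot.read_position()-tcp(org(0),Rc); return np.array([d@sx,d@sy,d[2]])
def goto(v,speed,f=None): return bot.move_linear(tcp(org(0),Rc)+sx*v[0]+sy*v[1]+np.array([0,0,v[2]]),speed=speed,until_force=f)
def F():
    f=bot.read_ft_force(); return np.array([f@sx,f@sy,f[2]]).round(2)
def probe(c,ax,amp,f=2.,speed=.012):
    """touch both sides along axis ax from c; return the two stops"""
    out=[]
    for s in(1,-1):
        v=np.array(c,float); v[ax]+=s*amp
        hit=goto(v,speed,f); out.append((hit,round(cur()[ax]*1e3,2),F()))
        goto(c,.03)
    return out
E
python3 - <<'E'
from h import *
goto([0,-.18,0],.05); bot.wait(.2); print(cur().round(4),F(),bot.read_moment().round(3))
h=goto([0,-.150,0],.02,2.0); print(h,cur().round(4),F(),bot.read_clock())
if not h:
    for ax in(0,2): print(probe([0,-.150,0],ax,.005),bot.read_clock())
E
```

```text
[-1.000e-04 -1.802e-01  1.000e-04] [-0.51 -0.6  -0.56] [-0.064 -0.044  0.002]
True [-0.0003 -0.1597 -0.0003] [ 0.61 -1.68  0.  ] 8.5917
```

Run:
```python
from h import *
bot.wait(.2); print(cur().round(4),[F().tolist() for _ in range(2)])
goto([0,-.165,0],.03); bot.wait(.2); print(F())
h=goto([0,-.150,0],.015,3.5); print(h,cur().round(4),F()); bot.wait(.1);print(F(),bot.read_moment().round(3),bot.read_clock())
```

```text
[-0.0009 -0.1596 -0.0011] [[0.46, -2.46, -0.91], [0.46, -2.46, -0.91]]
[ 0.   -0.31 -0.84]
True [-0.0002 -0.1597 -0.0003] [-0.17 -0.9  -0.16]
[ 0.74 -2.54 -1.34] [-0.383 -0.152 -0.043] 9.9833
```

Run:
```python
from h import *
import cv2
def av(c): return np.mean([bot.camera(c).astype(float) for _ in range(6)],0)[:,:,::-1]
a,b=av("scene"),av("top"); print(bot.read_clock())
def r(i,x,y,w,h,s):
    k=i[y:y+h,x:x+w]; k=np.clip((k-k.min())/(np.percentile(k,99)-k.min())*255,0,255).astype(np.uint8); return cv2.resize(k,None,fx=s,fy=s,interpolation=cv2.INTER_CUBIC)
cv2.imwrite("pics/m3.png",np.vstack([r(b,265,160,80,30,10),r(a,310,190,80,30,10)]))
```

```text
10.5833
```

View pics/m3.png

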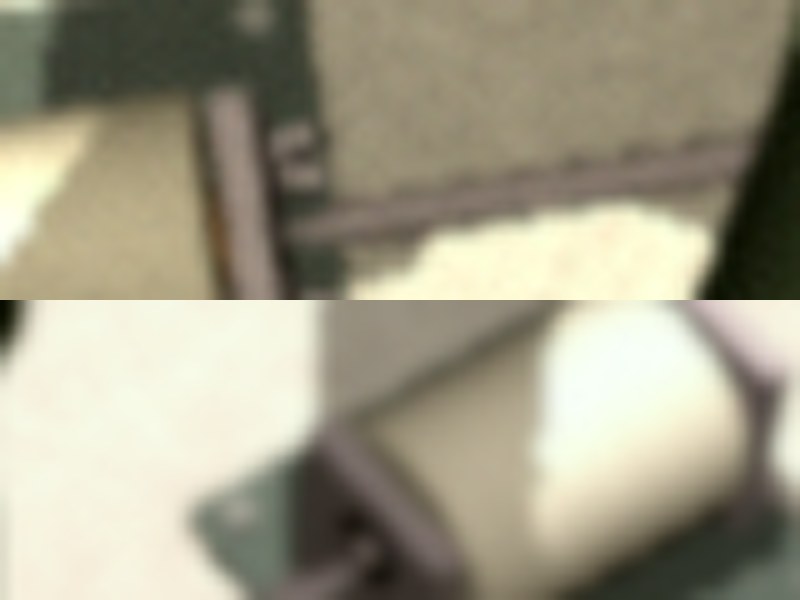

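Scene crop: the nose tip at about (347,215) sits just below and to the right of the dark bore at about (345.5,212.5). Top crop: laterally the nose is in line with the plate's centre. So the bore is higher than my fit, and I try 5 mm up.

Run:
```python
from h import *
for dx,dz in((0,.005),(-.003,.005),(-.001,.008)):
    goto([0,-.165,0],.05); goto([dx,-.165,dz],.05); bot.wait(.15); b=F()
    h=goto([dx,-.150,dz],.02,3.0); bot.wait(.1); print(dx,dz,h,cur().round(4),F()-b,bot.read_clock())
    if not h: break
```

```text
0 0.005 False [ 1.000e-04 -1.501e-01  5.100e-03] [-0.14 -0.74  1.05] 12.25
```

Run:
```python
from h import *
c=np.array([0,-.150,.005])
for ax in(2,0):
    r=probe(c,ax,.006); print(r,bot.read_clock())
    c[ax]=(r[0][1]+r[1][1])/2e3; goto(c,.03); bot.wait(.1); print(c,F())
```

```text
[(False, np.float64(11.01), array([ 0.85, -0.1 , -0.69])), (True, np.float64(1.75), array([ 0.85, -1.  ,  2.52]))] 13.875
[ 0.      -0.15     0.00638] [-0.62  0.74 -1.33]
[(True, np.float64(3.83), array([-1.09,  0.24, -0.28])), (True, np.float64(-2.98), array([ 1.38, -0.37,  0.62]))] 15.6
[ 0.000425 -0.15      0.00638 ] [-0.25 -0.18 -0.28]
```

Run:
```python
from h import *
import cv2
c=np.array([.0004,-.150,.0064])
def prof(ax,ds):
    for d in ds:
        v=c.copy(); v[ax]+=d; goto(v,.02); bot.wait(.08); print(ax,d,F(),bot.read_moment().round(2))
prof(2,(.0,.0015,.003,.0045)); goto(c,.03); prof(2,(-.0015,-.003,-.0045)); goto(c,.03)
print(bot.read_clock())
a,b=[np.mean([bot.camera(k).astype(float) for _ in range(4)],0)[:,:,::-1] for k in("scene","top")]
def r(i,x,y,w,h,s):
    k=i[y:y+h,x:x+w]; k=np.clip((k-k.min())/(np.percentile(k,97)-k.min())*255,0,255).astype(np.uint8); return cv2.resize(k,None,fx=s,fy=s,interpolation=cv2.INTER_CUBIC)
cv2.imwrite("pics/m4.png",np.vstack([r(b,265,160,80,30,10),r(a,300,195,80,30,10)]))
from fit import proj
p=bot.read_position();o=p-tcp([0,0,0],Rc); print(proj("scene",[o+sy*.06,o+sy*.158]),proj("top",[o+sy*.06,o+sy*.158]))
```

```text
2 0.0 [-0.92  0.21 -0.39] [-0.04  0.   -0.05]
2 0.0015 [-0.37  0.74 -0.75] [-0.05  0.02 -0.03]
2 0.003 [-0.24  0.6  -0.99] [ 0.01 -0.03 -0.06]
2 0.0045 [ 0.94  0.27 -1.  ] [ 0.02 -0.04  0.04]
2 -0.0015 [ 0.78 -0.06 -0.7 ] [-0.01 -0.02 -0.  ]
2 -0.003 [-0.89  0.47  1.06] [ 0.14  0.01 -0.07]
2 -0.0045 [ 0.09 -0.93  1.88] [ 0.33 -0.05 -0.05]
18.8833
[[321.56554092 228.73985707]
 [348.7146832  213.03233499]] [[326.97945633 176.3767843 ]
 [288.31490653 182.40281202]]
```

View pics/m4.png

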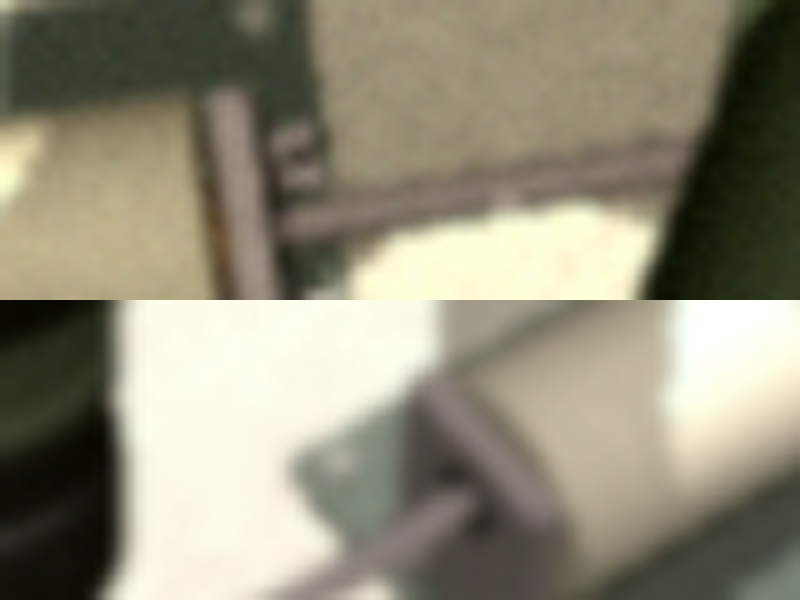

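Top crop: the shaft runs straight to the plate. Scene crop: the nose is inside the bore, in its lower part, with a dark gap above it. The force profile puts the bore's centre at about dz = 7.5 mm.

```bash
cat >> h.py <<'E'
BASE=np.array([0,0.1,-.75])
def Fa(n=5):
    o=[]
    for _ in range(n): bot.wait(.02); o.append(F())
    return np.mean(o,0)-BASE
def slide(c,s_end,step=.004,kx=3e-4,kz=3e-4,speed=.03,lim=5.):
    c=np.array(c,float)
    while c[1]<s_end-1e-6:
        c[1]=min(c[1]+step,s_end); h=goto(c,speed,lim); f=Fa()
        print("s%.1f"%(c[1]*1e3),(c[[0,2]]*1e3).round(2),f.round(2),"HIT" if h else "",bot.read_moment().round(2))
        if h or np.abs(f).max()>6: break
        for a,k in((0,kx),(2,kz)):
            if abs(f[a])>.6: c[a]+=k*f[a]
    print(c.tolist(),bot.read_clock()); return c
E
python3 - <<'E'
from h import *
c=np.array([.0004,-.150,.0075]); goto(c,.03)
slide(c,-.126)
E
```

```text
s-146.0 [0.4 7.5] [ 0.12  0.11 -0.29]  [-0.07  0.02  0.01]
s-142.0 [0.4 7.5] [ 0.25 -0.33 -0.06]  [ 0.   -0.01 -0.02]
s-138.0 [0.4 7.5] [0.22 0.01 0.24]  [ 0.11 -0.02  0.01]
s-134.0 [0.4 7.5] [0.49 0.35 0.49]  [ 0.18 -0.13 -0.05]
s-130.0 [0.4 7.5] [0.39 0.54 0.26]  [ 0.15 -0.06 -0.05]
s-126.0 [0.4 7.5] [0.16 0.34 0.49]  [ 0.13 -0.04 -0.09]
[0.0004, -0.126, 0.0075] 21.7333
```

Run:
```python
from h import *
slide([.0005,-.126,.0078],-.042,step=.007,kz=0,lim=7)
```

```text
s-119.0 [0.5 7.8] [0.44 0.67 0.39]  [ 0.22 -0.03 -0.04]
s-112.0 [0.5 7.8] [0.27 0.77 0.42]  [0.21 0.06 0.05]
s-105.0 [0.5 7.8] [-0.27  0.73  0.49]  [0.23 0.09 0.04]
s-98.0 [0.5 7.8] [-0.67  0.83  0.93]  [0.16 0.2  0.08]
s-91.0 [0.3 7.8] [-0.39  0.79  1.13]  [0.14 0.15 0.04]
s-84.0 [0.3 7.8] [-0.91  1.04  0.88]  [0.16 0.19 0.07]
s-77.0 [0.03 7.8 ] [-0.72 -0.21  1.38]  [-0.03  0.13  0.03]
s-70.0 [-0.19  7.8 ] [-0.76  0.01  1.96]  [-0.12  0.06  0.02]
s-63.0 [-0.42  7.8 ] [ 0.25 -0.3   2.24]  [ 0.07 -0.15 -0.01]
s-56.0 [-0.42  7.8 ] [ 0.34 -0.44  3.04]  [ 0.02 -0.08 -0.09]
s-49.0 [-0.42  7.8 ] [ 0.75 -0.44  2.84]  [ 0.01 -0.03 -0.07]
s-42.0 [-0.19  7.8 ] [-0.95  0.08  4.71]  [-0.05  0.19  0.08]
[-0.00047679999999999993, -0.042, 0.0078] 27.3333
```

```bash
cat >> h.py <<'E'
def gp(v,pitch,speed=.03,f=None):
    """as goto, with the shaft's nose raised by pitch, pivoting in the right bore"""
    Rp=Rs(SY,pitch); L=-v[1]+.005
    o=org(0)+sx*v[0]+sy*(v[1]+L*(1-np.cos(pitch)))+np.array([0,0,v[2]-L*np.sin(pitch)])
    return bot.move_linear(tcp(o,Rp),speed=speed,rotation=quat(Rp),until_force=f)
E
python3 - <<'E'
from h import *
c=[-.0002,-.042,.0078]
for p in(.008,.016,.024):
    h=gp(c,p,.02,6); print(p,h,Fa().round(2),bot.read_moment().round(2),bot.read_clock())
E
```

```text
0.008 False [-0.98  1.04  4.41] [0.19 0.21 0.01] 27.6667
0.016 False [-1.01  1.45  5.47] [0.28 0.35 0.04] 28.0
0.024 False [-1.57  1.26  4.81] [0.19 0.34 0.05] 28.3333
```

Run:
```python
from h import *
for c,p in(([-.0002,-.042,.0084],.016),([-.0008,-.042,.0090],.016),([-.0008,-.042,.0098],.016)):
    h=gp(c,p,.02,6); print(c,p,h,Fa().round(2),bot.read_moment().round(2),bot.read_clock())
```

```text
[-0.0002, -0.042, 0.0084] 0.016 False [-0.91  0.35  2.26] [-0.12  0.13  0.07] 28.6667
[-0.0008, -0.042, 0.009] 0.016 False [ 1.56  0.1  -1.  ] [-0.22 -0.34 -0.08] 29.0
[-0.0008, -0.042, 0.0098] 0.016 False [ 0.78 -0.52 -2.53] [-0.5  -0.3  -0.09] 29.3333
```

```bash
cat >> h.py <<'E'
def slidep(c,p,s_end,step=.004,fz0=-1.,lim=5.,k=2e-4):
    c=np.array(c,float)
    while c[1]<s_end-1e-6:
        c[1]=min(c[1]+step,s_end); h=gp(c,p,.03,lim); f=Fa()
        print("s%.1f"%(c[1]*1e3),(c[[0,2]]*1e3).round(2),f.round(2),"HIT" if h else "",bot.read_moment().round(2))
        if h or np.abs(f).max()>5.5: break
        if abs(f[0])>.6: c[0]+=k*f[0]
        if abs(f[2]-fz0)>.6: c[2]+=k*(f[2]-fz0)
    print(c.tolist(),bot.read_clock()); return c
E
python3 - <<'E'
from h import *
slidep([-.0005,-.042,.0092],.016,-.016)
E
```

```text
s-38.0 [-0.5  9.2] [ 0.84  0.09 -2.88]  [-0.36 -0.21 -0.06]
s-34.0 [-0.33  8.82] [ 0.41  0.2  -2.12]  [-0.27 -0.02  0.03]
s-30.0 [-0.33  8.6 ] [-0.36 -0.37 -0.98]  [-0.3   0.06  0.03]
s-26.0 [-0.33  8.6 ] [-0.44 -0.24 -1.04]  [-0.26  0.06 -0.04]
s-22.0 [-0.33  8.6 ] [-0.71  0.49 -0.71]  [-0.27  0.07 -0.02]
s-18.0 [-0.47  8.6 ] [-0.21  0.37 -1.72]  [-0.27  0.07  0.02]
s-16.0 [-0.47  8.46] [-1.15 -0.57 -0.98]  [-0.43  0.14 -0.02]
[-0.0007036, -0.016, 0.0084552] 31.8667
```

Run:
```python
from h import *
slidep([-.0007,-.016,.00845],.016,-.003,step=.003)
```

```text
s-13.0 [-0.7   8.45] [ 0.08 -0.45 -1.48]  [-0.31 -0.06 -0.13]
s-10.0 [-0.7   8.45] [ 0.66 -0.1  -1.66]  [-0.18 -0.2  -0.18]
s-7.0 [-0.57  8.32] [-0.12 -0.62 -0.55]  [-0.43 -0.01 -0.15]
s-4.0 [-0.57  8.32] [-0.32 -0.73 -0.82]  [-0.31  0.02 -0.18]
s-3.0 [-0.57  8.32] [-0.39 -1.42 -0.16]  [-0.55  0.02 -0.1 ]
[-0.0005676, -0.003, 0.008485999999999999] 33.5333
```

Run:
```python
from h import *
c=np.array([-.0006,-.003,.0084])
for i in range(24):
    c[1]+=.0005; gp(c,.016,.015,8); f=Fa(3); print("%.1f"%(c[1]*1e3),f.round(2))
    if abs(f[1])>11 or max(abs(f[0]),abs(f[2]))>7: break
print(cur().round(4),bot.read_moment().round(2),bot.read_clock())
```

```text
-2.5 [-0.17 -1.64 -0.18]
-2.0 [-0.17 -1.24 -0.64]
-1.5 [-0.54 -3.91 -1.23]
-1.0 [-0.65 -5.5  -1.46]
-0.5 [-0.06 -7.41 -2.16]
0.0 [-0.48 -7.99 -1.82]
0.5 [-0.56 -9.42 -1.48]
1.0 [ -0.8  -11.09  -2.62]
[-0.0007 -0.0017  0.008 ] [-2.43 -0.21 -0.12] 35.9333
```

Run:
```python
from h import *
import cv2
c=np.array([-.0006,.001,.0084])
for i in range(5):
    c[1]+=.0004; gp(c,.016,.015,8); f=Fa(8); print("%.1f"%(c[1]*1e3),f.round(2))
    if f[1]<-12.2: break
bot.wait(.3)
c[1]=-.0014; gp(c,.016,.02); print(Fa().round(2),cur().round(4))
bot.set_gripper(.75); print(bot.read_gripper_width(),Fa().round(2))
p=bot.read_position(); bot.move_linear(p+[0,0,.09],speed=.1,until_force=5); print(bot.read_position().round(3))
q=bot.read_position(); bot.move_linear(q+np.array([-.12,-.15,.05]),speed=.25)
print(bot.read_clock())
a,b=[np.mean([bot.camera(k).astype(float) for _ in range(4)],0)[:,:,::-1] for k in("scene","top")]
def r(i,x,y,w,h,s):
    k=i[y:y+h,x:x+w]; k=np.clip((k-k.min())/(np.percentile(k,97)-k.min())*255,0,255).astype(np.uint8); return cv2.resize(k,None,fx=s,fy=s,interpolation=cv2.INTER_CUBIC)
cv2.imwrite("pics/m5.png",np.hstack([r(b,220,150,100,75,4),r(a,310,170,100,75,4)]))
```

```text
1.4 [ -0.82 -12.16  -2.22]
1.8 [ -0.86 -12.8   -2.52]
[-0.46 -5.76 -1.49] [-0.0006 -0.0017  0.008 ]
0.7464483892402787 [-0.11  0.09  0.72]
[0.585 0.069 0.153]
39.9167
```

View pics/m5.png

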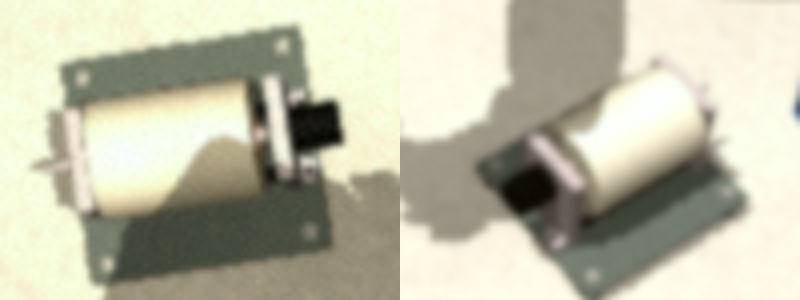

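Both crops show the knob flush against the right plate, at about (285,181) in the crop-to-top conversion. The nose sticks out of the left plate at about (229,191), and the roll hangs on the shaft. The gripper is clear.

```bash
python3 -c "
from cell import bot
print(bot.close_job())"
```

```text
the job is handed in; nothing more can be done
None
```

The roll hangs on the spindle, which runs through both side plates; I seated the knob with a push of about 12.8 N, let go, and handed the job in at about 40 s. Wrist readings stayed below about 6 N while it slid. By my estimate the right plate bore up to about 9 N for a moment before I eased it; the contact forces themselves were not measured.

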